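# Third hand: hold the wall bracket against the sprung stop of the jig

### The job

Pull open the top drawer of the small bench cabinet and take out the black wall bracket (the flanged plate with a raised block, not the power adapter beside it). Set it flat on the jig's plywood board, one of its two upturned flanges flush against and centred on the sprung aluminium stop bar, and push it squarely against the bar with a steady 10 N or so (between 6 and 14 N at the bar, which drives it back about 17 mm), never ramming it, so that a colleague can screw it down. Keep hold of the bracket and that push for a couple of seconds and finish while still holding; leave the other things on the table where they are.

Things in the scene. Friction and masses are not known exactly. Their poses are not given: they have to be found in the camera images.
- cab: bench cabinet, grey with white drawer fronts, 240 deep (x) x 320 wide (y) x 160 mm high, fixed on the table, two drawers one above the other; origin: centre of its underside; its front with the handles faces its own -x; z up
- cab_drawer0 (a joint): opening of the top drawer in m: 0 shut, at most 0.166; slides along the cabinet's -x, friction about 1 N. Inside 195 (x) x 278 mm (y), floor 90 mm above the table, side rims 138, top of its front panel 147 mm. The cabinet's top (160 mm up) covers it from 15 mm behind the shut front: opened 135 mm or more, the bracket is clear of it and lifts straight out
- cab_drawer0_handle (a point): middle of the top drawer's steel bar handle, a round bar 11 mm thick and 120 mm long, level, along the cabinet's y; 122 mm above the table, its centre line 35 mm off the drawer front, on two 8 mm posts 51 mm either side of the middle; the point moves with the drawer and has the drawer's axes (the cabinet's)
- bracket: black plastic bracket, 0.13-0.23 kg: plate 90 (x) x 84 (y) x 6 mm; at its x = +45 and -45 mm edges an upturned flange 4 thick, top 22 mm over the underside; in its centre a block 26 (x) x 60 (y), top 46 mm over the underside. Half-turn symmetric. Origin: centre of underside. Starts flat in the top drawer, left or right, y about along the slide (to 9 deg), 35-45 mm before the cabinet's middle
- spare_adapter: black power adapter block 72 (x) x 48 (y) x 30 mm high that lies beside the bracket in the other half of the top drawer; origin: centre of its underside
- jig: screwing jig fixed on the table: plywood board 260 (x) x 180 (y) x 12 mm thick with, near its +x end, an aluminium block 130 mm long (y), 38 mm high over the table (its x from 92 to 120 mm), and before it the sprung stop bar. Origin: centre of the board's underside on the table, z up. The bracket is pushed along the jig's +x, on the bar's middle, which is at y = 0
- stop (a joint): travel of the aluminium stop bar in m: 0 free, grows as it is pushed along the jig's +x, hard end at 0.03. Sprung: 600 N per m from 0, so 10 N is 0.0167; if the bracket bears on the board, friction there adds to what the wrist feels. Bar 12 thick (x) x 90 long (y) x 14 mm high, 21 to 35 mm above the table (from 9 mm above the board)
- stop_face (a point): middle of the bar's face that meets the bracket; free, it lies at x = 30 mm, y = 0 of the jig, 28 mm above the table; moves with the bar; axes as the jig's
- adapter: bystander: black power adapter block 72 x 48 x 30 mm on the table between cabinet and jig; origin: centre of its underside
- dish: bystander: small steel bowl, 72 mm across, 26 mm high; origin: centre of its underside
- screwdriver: bystander: screwdriver with a grey handle lying on the table, about 200 mm long
- wall_plate: bystander: white square wall plate, 86 x 86 x 9 mm; origin: centre of its underside
- mug: bystander: white mug, 80 mm across, 95 mm high; origin: centre of its underside

How it is judged:
By the outcome, as a careful person would: the job done as asked, in the order asked, and still so for the second after the job is handed in, while the arm keeps its last pose, push and grip.
It also fails if it takes over 64 s, if anything falls off the work surface, if the arm or the gripper's body presses on something with over 40 N, if the wrist force passes 120 N, or if a joint passes its speed limit or range.

### The arm

A 6-joint arm with a two-finger parallel gripper is mounted at the origin on the work surface. World frame = base frame: x ahead of the robot, y to its left, z up, the work surface at z = 0. Lengths are in m, angles in degrees, forces in N, time in s.
With the tool pointing down it reaches from about 0.375 to 0.75 m from the base axis. Payload 9 kg.
Tool frame: the origin (TCP) lies where the fingers leave the gripper's body, on its centre line; the fingertips stand 73 mm ahead of it and the grasp point (between the pads) lies 54 mm ahead of it (robot.tip_reach is the distance from the TCP to the fingertips, in m); z points along the fingers, y is the line along which they close (so a half turn about z gives the same grasp; the last joint's range is limited). The gripper opens to 85 mm and grips with 20 to 120 N. Pads are 22 mm wide; open, the fingers measure 114 mm over their backs; the gripper's body (76 mm by 85 mm) begins 54 mm behind the grasp point. The pads swing forward as they close: fully open they stand 13 mm farther back than shut.
Start: joints at [-78.707, 5.964, 5.575, 89.605, 0, 77.527], TCP at [0.242, -0.549, 0.304] pointing down, gripper open.
Joint ranges: [-171.21, 171.21], [-48.23, 106.86], [-62.78, 66.21], [-105.2, 120.99], [-86.42, 89.51], [-180, 180]. Speed limits (degrees/s): [127.2, 127.2, 147.25, 180, 180, 180].

### API

Orientations are given as [roll, pitch, yaw] about the fixed x, y, z axes, in that order (R = Rz(yaw) Ry(pitch) Rx(roll)).
In Python, from plant import robot gives the robot as it stands. Calls block until the motion is done:
- robot.move_pose(position, orientation): joint-space move of the TCP to a pose.
- robot.line_to(position, vel=0.15, rotation=None, guard=None): straight line of the TCP; rotation=None keeps the orientation; vel is the mean speed in m/s. With guard (N) it stops when the force on the tool has changed by that much, and returns True; else False.
- robot.goto_joints(angles): joint-space move.
- robot.set_gripper(opening): finger opening in m; the grip force is fixed at half the most; returns when the fingers have stopped.
- robot.pause(seconds).
- robot.ik(position, orientation): joint angles nearest the present ones, or None.
- robot.observe(): the state.
- robot.grab_frame(name): name is "scene" or "top" or "wrist"; returns the picture (480x640x3 uint8, blue, green, red); there is no depth.
- robot.get_calibration(name): a dict with "vertical_fov" (degrees; the focal length in pixels is half the picture's height over the tangent of half this angle, whatever the lens; pixels are square), "cx", "cy" (the principal point, pixels), "rvec" (rotation vector, rad) and "tvec" (3), from world to camera coordinates, as OpenCV has them. Camera axes: x right, y down, z forward; pixel columns grow to the right and rows downward; lengths in m; the calibration is good to about 2 mm. A picture is of the moment at which its call begins: read the wrist's pose just before it. get_calibration takes no time and is no camera call; for the wrist camera it gives the pose at the moment of the call.
A pose or a line that the arm cannot do raises robot.IKError and nothing moves.
- robot.job_done(): hands the job in; it is judged then, once.
The state is a dict: "time": time; "q": joint angles; "qvel": joint speeds; "joint_torque": joint torques, N m; "tool_pos": TCP position; "tcp_rot": TCP orientation; "ft_force": force on the tool from outside, world axes, zero at the start; "torque": the same for the moment, N m; "gripper_width": finger opening in m; "gripper_force": force on a finger pad.
Only numpy, scipy, OpenCV 4.12 (cv2) and the standard library are available. Lean on these libraries where they do the work, as an engineer would, in place of code of your own. Each camera call takes 0.05 s, during which the arm holds its last target. There are 200 camera calls.

## Working session

There is one attempt and no reset: what is moved stays moved. The work goes in short steps, each a Python script; the robot and the scene stay as the last script left them, time stands still between calls to the robot, and variables do not carry over. Pictures are saved under pics/ and viewed, at most 10 in all, crops included, and the job is handed in when it is done.

```bash
ls; mkdir -p pics; cat > h.py <<'E'
import numpy as np, cv2
from plant import robot
def cam(n):
    c=robot.get_calibration(n); f=240/np.tan(np.radians(c["vertical_fov"]/2))
    K=np.array([[f,0,c["cx"]],[0,f,c["cy"]],[0,0,1]]); return K,cv2.Rodrigues(np.array(c["rvec"],float))[0],np.array(c["tvec"],float).ravel(),c
def ray(C,px):
    K,R,t,_=C; d=R.T@np.linalg.solve(K,[px[0],px[1],1.]); return -R.T@t,d
def onz(C,px,z):
    o,d=ray(C,px); return o+d*(z-o[2])/d[2]
def proj(C,P):
    K,R,t,_=C; p=K@(R@np.asarray(P,float)+t); return p[:2]/p[2]
E
python3 - <<'E'
from h import *
for n in ("scene","top"):
    C=cam(n); im=robot.grab_frame(n); cv2.imwrite(f"pics/{n}0.png",im); print(n,C[3], -C[1].T@C[2])
print(robot.observe())
E
```

```text
pics
scene {'vertical_fov': 56.60521596549403, 'cx': 315.3290448012697, 'cy': 236.4476642013874, 'rvec': array([ 1.02637667,  2.43262092, -1.00486896]), 'tvec': array([ 0.38489965, -0.1704844 ,  1.37320114])} [1.06602351 0.47205851 0.8388377 ]
top {'vertical_fov': 44.87320885645403, 'cx': 319.64136100628684, 'cy': 237.2382751688747, 'rvec': array([ 2.09242797, -2.15313462,  0.17475159]), 'tvec': array([-0.00647292,  0.53211801,  1.79415546])} [ 0.20721484 -0.04050276  1.85946413]
{'time': 0.1, 'q': array([-7.87067140e+01,  5.99335472e+00,  5.53071834e+00,  8.96046660e+01,
        3.26567209e-04,  7.75264478e+01]), 'qvel': array([ 0.06853919, -0.0329252 ,  0.09971307,  0.08014059, -0.05945459,
        0.02781671]), 'joint_torque': array([ 6.52841598e-03, -5.58201134e+01,  5.04725218e+01,  1.27889865e-02,
       -3.49092352e-04,  2.64366867e-05]), 'tool_pos': array([ 0.24177314, -0.54889366,  0.30321121]), 'tcp_rot': array([-1.79934357e+02, -1.48554199e-02,  2.37668295e+01]), 'ft_force': array([ 0.03106447, -0.32961857,  0.42202388]), 'torque': array([ 0.01896383, -0.02950994,  0.05955261]), 'gripper_force': 0.0, 'gripper_width': 0.08539212774920711}
```

View pics/top0.png

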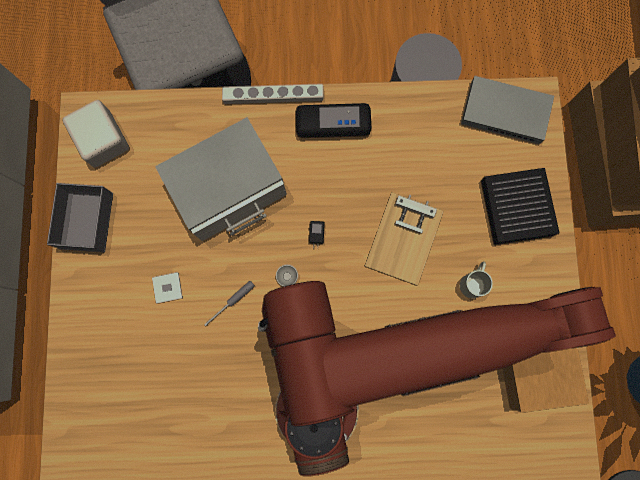

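View pics/scene0.png

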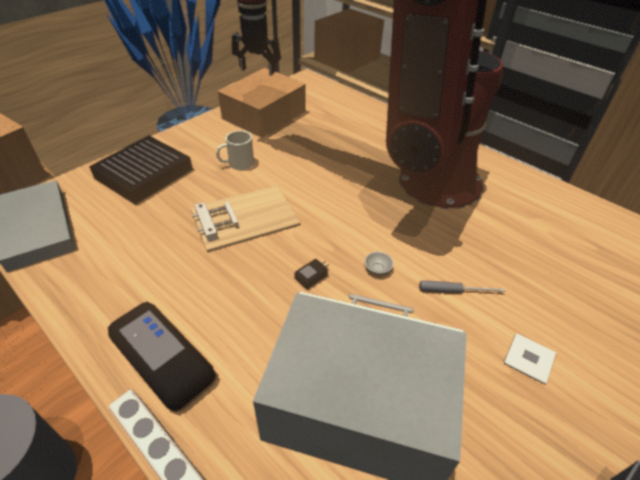

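The top view shows the cabinet (top face about (157,166), (247,118), (283,185), (195,235)), its handle near (245,218), the jig board about (365,265)–(442,205) with its bar near (412,215), the adapter at (316,232) and the dish at (287,275). The scene view confirms the cabinet is shut.

```bash
python3 - <<'E'
from h import *
C=cam("top"); im=cv2.imread("pics/top0.png"); hsv=cv2.cvtColor(im,cv2.COLOR_BGR2HSV)
for p in [(210,170),(225,200),(265,195),(240,222),(380,250),(410,250),(300,210),(350,250),(420,205)]: print(p,hsv[p[1],p[0]])
# cabinet top
def big(m,seed):
    m=m.astype(np.uint8)*255; m=cv2.morphologyEx(m,cv2.MORPH_OPEN,np.ones((3,3)))
    n,l=cv2.connectedComponents(m); m=(l==l[seed[1],seed[0]]).astype(np.uint8)
    c=max(cv2.findContours(m,cv2.RETR_EXTERNAL,cv2.CHAIN_APPROX_NONE)[0],key=cv2.contourArea); return c
H,S,V=cv2.split(hsv)
c=big((S<60)&(V>60)&(V<200),(215,170))
w=np.array([onz(C,p,.160)[:2] for p in c[:,0]],np.float32)
r=cv2.minAreaRect(w); print("cab",r,cv2.boxPoints(r))
vis=im.copy(); cv2.drawContours(vis,[c],-1,(0,0,255),1)
a=cv2.resize(im[110:245,150:295],None,fx=3,fy=3,interpolation=cv2.INTER_CUBIC);b=cv2.resize(vis[110:245,150:295],None,fx=1,fy=1)
j=cv2.resize(im[185:290,355:450],None,fx=3.8,fy=3.8,interpolation=cv2.INTER_CUBIC)
out=np.zeros((410,800,3),np.uint8); out[:a.shape[0],:a.shape[1]]=a; out[:j.shape[0],437:437+j.shape[1]]=j[:,:363]
cv2.imwrite("pics/crop1.png",out)
E
```

```text
(210, 170) [ 34  16 125]
(225, 200) [ 30  29 123]
(265, 195) [ 4 34 52]
(240, 222) [ 22  30 151]
(380, 250) [ 17 121 168]
(410, 250) [ 20 114 179]
(300, 210) [ 16 142 181]
(350, 250) [ 18 142 181]
(420, 205) [ 34  31 179]
cab ((0.6934523582458496, 0.2652660608291626), (0.2891237437725067, 0.3197704553604126), 27.90104866027832) [[0.49087712 0.3389186 ]
 [0.64051247 0.05631921]
 [0.89602757 0.19161353]
 [0.74639225 0.4742129 ]]
```

View pics/crop1.png

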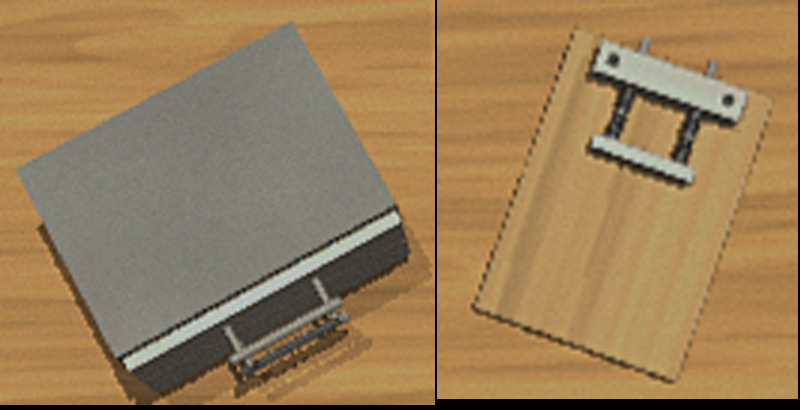

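The crop shows the back edge of the cabinet and the front with the handle bar from about (235,360) to (342,303) in the crop. The jig board corners, the stop bar (592,140)–(693,180) and the block behind it are clear too.

```bash
python3 - <<'E'
from h import *
C=cam("top")
a=lambda x,y:(x/3+150-.33,y/3+110-.33)
j=lambda x,y:((x-437)/3.8+355-.37,y/3.8+185-.37)
yaw=np.radians(27.9); ex=np.array([np.cos(yaw),np.sin(yaw)]); ey=np.array([-ex[1],ex[0]])
bm=np.array([.8212,.3329]); O=bm-.12*ex; print("O from back",O,"handle pred",O-(.12+.035)*ex)
for p in [a(235,358),a(342,303)]:
    w=onz(C,p,.1275)[:2]; print("handle end",w, "in cab",(w-O)@ex,(w-O)@ey)
for p in [a(18,172),a(293,22),a(398,212),a(122,358)]:
    w=onz(C,p,.16)[:2]; print("top corner",w,(w-O)@ex,(w-O)@ey)
B=np.array([onz(C,j(*p),.012)[:2] for p in [(575,28),(772,100),(677,382),(473,308)]])
print("board",B,[np.linalg.norm(B[i]-B[i-1]) for i in range(4)])
v=(B[0]+B[1]-B[2]-B[3]); jy=np.degrees(np.arctan2(v[1],v[0])); print("centre",B.mean(0),"yaw",jy)
u=B[0]+B[3]-B[1]-B[2]; print("yaw by y",np.degrees(np.arctan2(u[1],u[0]))-90)
c=np.cos(np.radians(jy));s=np.sin(np.radians(jy))
for p in [(597,134),(590,149),(695,170),(689,184)]:
    w=onz(C,j(*p),.035)[:2]-B.mean(0); print("bar",[c*w[0]+s*w[1],-s*w[0]+c*w[1]])
h=O-.155*ex
for y in (117.9,-62.1,27.9,-152.1):
    print(y,robot.ik([h[0],h[1],.36],[180,0,y]),robot.ik([h[0],h[1],.182],[180,0,y]))
w=cam("wrist");print("wrist cam",-w[1].T@w[2],w[3]["vertical_fov"],"fwd",w[1][2])
E
```

```text
O from back [0.71514812 0.27674842] handle pred [0.57816445 0.2042193 ]
handle end [0.55111993 0.25550553] in cab -0.1549026644715449 0.05797994125319748
handle end [0.6049221  0.14627623] in cab -0.15846580284250833 -0.06372879937649147
top corner [0.74400006 0.47112316] 0.1164520787776195 0.15828102919952397
top corner [0.89556405 0.19026355] 0.11897654077619477 -0.1608543494898704
top corner [0.68976294 0.08524413] -0.11204512079810165 -0.1573664307154236
top corner [0.54807349 0.36275402] -0.10741023319971507 0.1541879932810997
board [[ 0.68117081 -0.25839379]
 [ 0.61266114 -0.42313936]
 [ 0.37421327 -0.32854496]
 [ 0.4413845  -0.16092518]] [np.float64(0.2588389529585474), np.float64(0.17842275403744043), np.float64(0.2565258016047126), np.float64(0.18057786496462666)]
centre [ 0.52735743 -0.29275082] yaw -21.880823777866325
yaw by y -22.206667292579596
bar [np.float64(0.04289323552711988), np.float64(0.042089756297279984)]
bar [np.float64(0.028685459886759655), np.float64(0.04341390412122426)]
bar [np.float64(0.041969642241594204), np.float64(-0.04498935204081719)]
bar [np.float64(0.02891032060021801), np.float64(-0.044081828366984155)]
117.9 [ 7.25217969  9.59546309 15.37617952 95.78071643  0.         69.35217969] [ 7.25217969  8.95691615 -3.87437238 77.16871147  0.         69.35217969]
-62.1 [   7.25217969    9.59546309   15.37617952   95.78071643    0.
 -110.64782031] [   7.25217969    8.95691615   -3.87437238   77.16871147    0.
 -110.64782031]
27.9 [  7.25217969   9.59546309  15.37617952  95.78071643   0.
 159.35217969] [  7.25217969   8.95691615  -3.87437238  77.16871147   0.
 159.35217969]
-152.1 [  7.25217969   9.59546309  15.37617952  95.78071643   0.
 -20.64782031] [  7.25217969   8.95691615  -3.87437238  77.16871147   0.
 -20.64782031]
wrist cam [ 0.30749791 -0.51995974  0.37271293] 61.90623422083518 fwd [-0.25641196 -0.1125179  -0.95999616]
```

```bash
python3 - <<'E'
from h import *
robot.move_pose([.577,.203,.36],[180,0,117.9]); robot.set_gripper(.020)
robot.pause(.2)
C=cam("wrist"); im=robot.grab_frame("wrist"); cv2.imwrite("pics/w1.png",im); np.savez("w1.npz",K=C[0],R=C[1],t=C[2])
print(robot.observe()["time"],robot.observe()["tool_pos"],proj(C,[.5785,.2042,.1275]))
E
```

```text
3.8833 [0.57700438 0.20300521 0.36000649] [316.98620794 219.21532763]
```

View pics/w1.png

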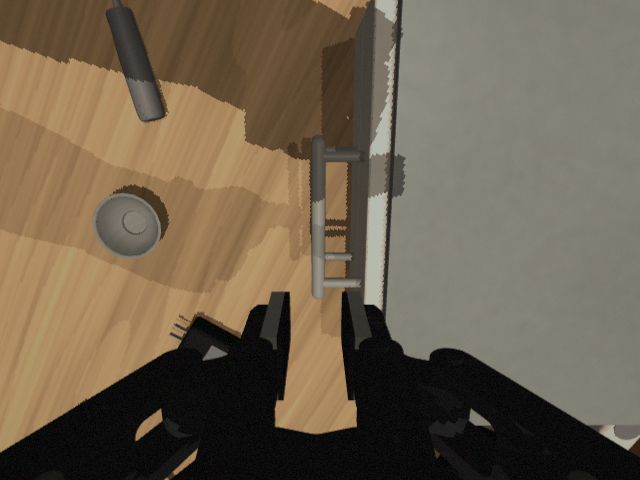

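The wrist view shows the handle bar vertical, from (319,136) to (317,298), between the partly closed fingers, with the drawer front's edge right of it at about column 390.

```bash
python3 - <<'E'
from h import *
d=np.load("w1.npz"); C=(d["K"],d["R"],d["t"],0)
A,B=[onz(C,p,.122)[:2] for p in [(319,137),(317.5,297)]]
print(A,B,np.linalg.norm(A-B),(A+B)/2,np.degrees(np.arctan2(*(B-A)[::-1]))-90)
P,Q=[onz(C,p,.160)[:2] for p in [(402,10),(386,290)]]
print(P,Q,np.degrees(np.arctan2(*(Q-P)[::-1]))-90)
yaw=np.radians(27.5);ex=np.array([np.cos(yaw),np.sin(yaw)])
print("bar to top edge",((P+Q)/2-(A+B)/2)@ex)
E
```

```text
[0.55099553 0.25917719] [0.6107633  0.14446038] 0.12935273966304234 [0.58087942 0.20181878] -152.4803648979058
[0.55944482 0.34853562] [0.64399103 0.18775176] -152.2629170014009
bar to top edge 0.04910941563438829
```

```bash
python3 - <<'E'
from h import *
y=np.radians(27.6);ex=np.array([np.cos(y),np.sin(y),0])
h=np.array([.5809,.2018,0])
robot.move_pose(h+[0,0,.24],[180,0,117.6])
print(robot.line_to(h+[0,0,.181],vel=.08,guard=8))
f0=robot.observe()["ft_force"]
e=h-.157*ex
print(robot.line_to(e+[0,0,.181],vel=.06,guard=15), (robot.observe()["ft_force"]-f0)@ex)
robot.line_to(e+.0035*ex+[0,0,.181],vel=.03)
robot.line_to(e+.0035*ex+[0,0,.26],vel=.15)
m=np.array([.7151,.2767,0])-.195*ex
robot.move_pose(m+[0,0,.40],[180,0,-152.4]); robot.set_gripper(.045)
robot.pause(.2)
C=cam("wrist"); im=robot.grab_frame("wrist"); cv2.imwrite("pics/w2.png",im); np.savez("w2.npz",K=C[0],R=C[1],t=C[2])
print(robot.observe()["time"],robot.observe()["tool_pos"])
E
```

```text
False
False 0.8676872025239265
10.9583 [0.54227611 0.18635557 0.4000286 ]
```

View pics/w2.png

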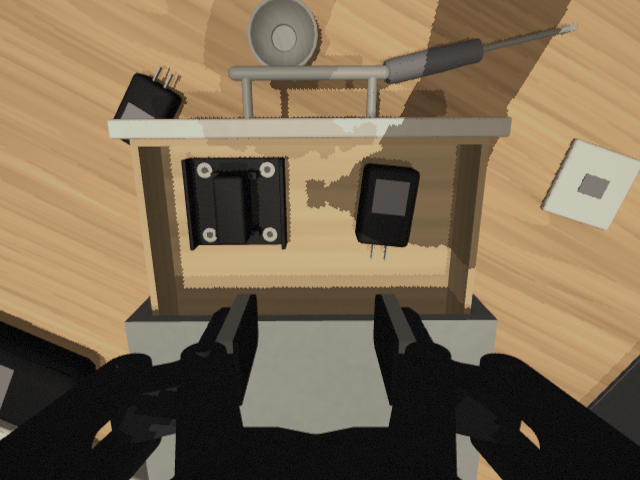

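The drawer is open. The bracket is at left, with its four washers at about (204,170), (267,170), (210,235), (270,234) and the block centred near (232,205). The spare adapter is at right (388,205).

```bash
python3 - <<'E'
from h import *
d=np.load("w2.npz"); C=(d["K"],d["R"],d["t"],0); im=cv2.imread("pics/w2.png")
g=cv2.cvtColor(im,cv2.COLOR_BGR2HSV)
y=np.radians(27.6);ex=np.array([np.cos(y),np.sin(y)]);ey=np.array([-ex[1],ex[0]]);O=np.array([.7151,.2767])
m=np.zeros(im.shape[:2],np.uint8); m[158:246,193:281]=((g[...,1]<70)&(g[...,2]>90))[158:246,193:281]
n,l,s,c=cv2.connectedComponentsWithStats(m)
W=[]
for i in range(1,n):
    if s[i,4]>60:
        w=onz(C,s[i,:2]+s[i,2:4]/2-.5,.097)[:2]; W.append(w); print(s[i],w)
W=np.array(W);ctr=W.mean(0);print("ctr",ctr,"cab",(ctr-O)@ex,(ctr-O)@ey)
# flange top corners (outer) by eye
F=[onz(C,p,.112)[:2] for p in [(184,158),(286,157),(193,248),(286,247)]]
print(np.array(F),np.mean(F,0),[np.linalg.norm(F[a]-F[b]) for a,b in((0,1),(2,3),(0,2),(1,3))])
T=[onz(C,p,.136)[:2] for p in [(217,172),(247,172)]]; print(T,np.linalg.norm(T[0]-T[1]))
# outer outline at dark mask
dm=((g[...,2]<60)).astype(np.uint8); dm[:,:170]=0;dm[:,300:]=0;dm[:145]=0;dm[262:]=0
k=max(cv2.findContours(dm,0,1)[0],key=cv2.contourArea); print(cv2.minAreaRect(k), cv2.approxPolyDP(k,4,True)[:,0].tolist())
E
```

```text
[197 162  15  16 191] [0.56304267 0.08111699]
[259 162  16  16 200] [0.53632332 0.13216991]
[263 227  15  15 173] [0.59033229 0.16186547]
[203 228  14  15 153] [0.61833248 0.11053743]
ctr [0.57700769 0.12142245] cab -0.19431737483693678 -0.07362989986566763
[[0.55861638 0.06453967]
 [0.51632684 0.14348826]
 [0.63152734 0.1036185 ]
 [0.59028971 0.1802756 ]] [0.57419007 0.12298051] [np.float64(0.08956162968008988), np.float64(0.08704512377316219), np.float64(0.08272340937557907), np.float64(0.08260638660002798)]
[array([0.55123158, 0.09905199]), array([0.5397289 , 0.12103006])] 0.02480618945771197
((234.2109375, 203.04576110839844), (91.88162231445312, 102.9993896484375), 88.85424041748047) [[284, 158], [183, 160], [191, 249], [222, 243], [281, 243], [284, 248]]
```

```bash
python3 -c "
import cv2
im=cv2.imread('pics/w2.png')[145:260,170:300]
im=cv2.convertScaleAbs(im,alpha=2.5,beta=10)
cv2.imwrite('pics/w2c.png',cv2.resize(im,None,fx=5,fy=5,interpolation=cv2.INTER_CUBIC))"
```

```text
(no output)
```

View pics/w2c.png

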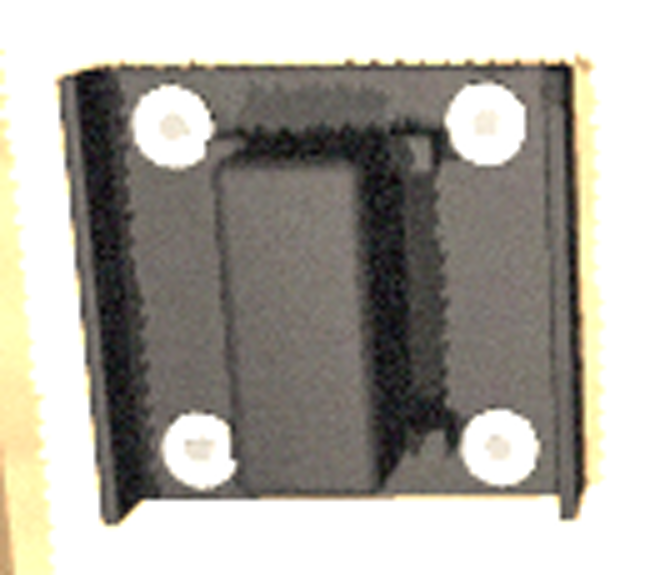

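The crop shows the block's top with corners (218,160), (357,160), (383,490), (240,490) in crop pixels, and both flanges.

```bash
python3 - <<'E'
from h import *
d=np.load("w2.npz"); C=(d["K"],d["R"],d["t"],0)
f=lambda x,y:(x/5+170-.4,y/5+145-.4)
def q(P,z):
    P=np.array([onz(C,f(*p),z)[:2] for p in P]); L=[np.linalg.norm(P[i]-P[i-1]) for i in range(4)]
    v=P[3]+P[2]-P[0]-P[1]; u=P[1]+P[2]-P[0]-P[3]
    print(P.mean(0),np.round(L,4),np.degrees(np.arctan2(v[1],v[0])),np.degrees(np.arctan2(u[1],u[0]))-90)
q([(216,160),(358,160),(384,491),(239,491)],.136)
q([(63,78),(572,66),(583,518),(107,523)],.112)
E
```

```text
[0.57606435 0.12152127] [0.0573 0.0236 0.0573 0.0252] 28.342649283771888 27.6300354751597
[0.57590322 0.12237086] [0.082  0.0896 0.0831 0.0892] 27.913194363189888 28.607983299204037
```

```bash
python3 - <<'E'
from h import *
b=np.array([.5763,.1217,0])
robot.set_gripper(.040)
robot.move_pose(b+[0,0,.26],[180,0,-151.8])
print("hit",robot.line_to(b+[0,0,.174],vel=.08,guard=6))
robot.set_gripper(0); s=robot.observe(); print(s["gripper_width"],s["gripper_force"],s["tool_pos"],s["ft_force"])
robot.line_to(b+[0,0,.30],vel=.12)
s=robot.observe(); print(s["gripper_width"],s["ft_force"])
y=np.radians(-22);jx=np.array([np.cos(y),np.sin(y),0])
p=np.array([.5274,-.2928,0])-.05*jx
robot.move_pose(p+[0,0,.22],[180,0,-112]); robot.pause(.3)
C=cam("wrist"); im=robot.grab_frame("wrist"); cv2.imwrite("pics/w3.png",im); np.savez("w3.npz",K=C[0],R=C[1],t=C[2])
s=robot.observe();print(s["time"],s["tool_pos"],s["tcp_rot"],s["ft_force"],s["torque"])
E
```

```text
hit False
0.025387683030314797 59.62211787700653 [0.57673154 0.12169223 0.17479219] [-0.48089937 -0.31929334  5.42630534]
0.025380270293726574 [-1.01629905  0.5706994  -2.25696227]
16.4333 [ 0.4812733  -0.27374809  0.22008513] [-1.79992481e+02 -1.00950744e-03 -1.11966791e+02] [-0.37020123  0.51867749 -1.00837488] [-0.01483713 -0.01585757  0.01559998]
```

View pics/w3.png

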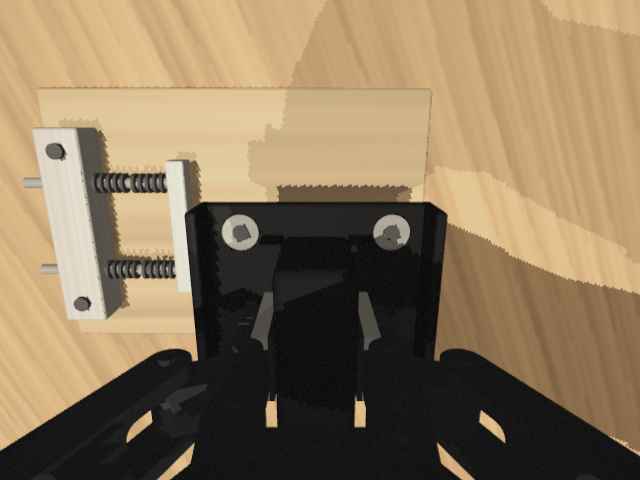

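The bracket is held level with washers at (240,233) and (391,233). The jig's −y board edge runs (38,88)–(432,89), with the bar's ends at about (175,160) and (185,291).

```bash
python3 - <<'E'
from h import *
d=np.load("w3.npz"); C=(d["K"],d["R"],d["t"],0)
O=np.array([.5274,-.2928]);y=np.radians(-22);jx=np.array([np.cos(y),np.sin(y)]);jy=np.array([-jx[1],jx[0]])
J=lambda w:np.round([(w-O)@jx*1e3,(w-O)@jy*1e3],1)
for n,p,z in [("corner",(38,88),.012),("corner-",(432,89),.012),("+y edge",(85,333),.012),("+y",(190,333),.012),("barback-y",(167,161),.035),("barback+y",(179,291),.035),("block",(33,128),.038),("block",(68,319),.038),("block",(76,128),.038),("block",(106,319),.038)]:
    print(n,J(onz(C,p,z)[:2]))
T=np.array([.48127,-.27375])
for p in [(240,233),(391,233)]:
    w=onz(C,p,.1422)[:2]-T; print("washer rel tool",w@jx*1e3,w@jy*1e3)
for p in [(187,212),(443,212)]:
    w=onz(C,p,.1572)[:2]-T; print("flange top corner",w@jx*1e3,w@jy*1e3)
im=cv2.imread("pics/w3.png"); print(im[170,155:200].mean(1).astype(int),im[280,165:200].mean(1).astype(int))
E
```

```text
corner [131.2 -92.6]
corner- [-125.1  -92.3]
+y edge [129.   85.2]
+y [47.6 85.1]
barback-y [ 43.6 -48. ]
barback+y [44.4 40. ]
block [121.6 -67.8]
block [122.4  59.8]
block [ 95.6 -67.9]
block [96.  59.8]
washer rel tool 29.276054745106727 -30.69039347043231
washer rel tool -28.319895871903736 -30.765813968962114
flange top corner 43.86081674367662 -42.05891476674286
flange top corner -42.536282573470615 -42.169823301253714
[176 178 184 184 182 176 177 176 179 195 192 214 219 220 219 220 222 222
 221 220 220 220 221 223 225 224 218 190 139  81  81  81  80  82  83  88
  89  89  89  89  90  90 105 122 121] [190 191 190 191 191 191 191 191 191 191 191 193 208 218 219 220 221 220
 219 219 219 220 220 221 217 135  29  34  35  34  38  38  36  34  24]
```

```bash
cat >> h.py <<'E'
_y=np.radians(-22.2); jx=np.array([np.cos(_y),np.sin(_y),0]); jy=np.array([-jx[1],jx[0],0])
O=np.array([.5274,-.2928,0]); _u=np.radians(-22); O=O+.0032*np.array([np.cos(_u),np.sin(_u),0])-.0033*np.array([-np.sin(_u),np.cos(_u),0])
E
python3 - <<'E'
from h import *
p=O-.029*jx
robot.line_to(p+[0,0,.22],vel=.1,rotation=[180,0,-112.2])
robot.line_to(p+[0,0,.115],vel=.1); robot.pause(.3)
C=cam("wrist"); im=robot.grab_frame("wrist"); cv2.imwrite("pics/w4.png",im); np.savez("w4.npz",K=C[0],R=C[1],t=C[2])
s=robot.observe();print(s["time"],s["tool_pos"],s["tcp_rot"],s["ft_force"])
c=cv2.resize(im[130:330,20:300],None,fx=2.8,fy=2.8,interpolation=cv2.INTER_CUBIC); cv2.imwrite("pics/w4c.png",cv2.convertScaleAbs(c,alpha=1.3))
E
```

```text
18.375 [ 0.50237297 -0.28618441  0.11524155] [-1.79979960e+02 -6.99758649e-03 -1.12199138e+02] [-0.56594217 -0.14467785 -2.56619348]
```

View pics/w4c.png

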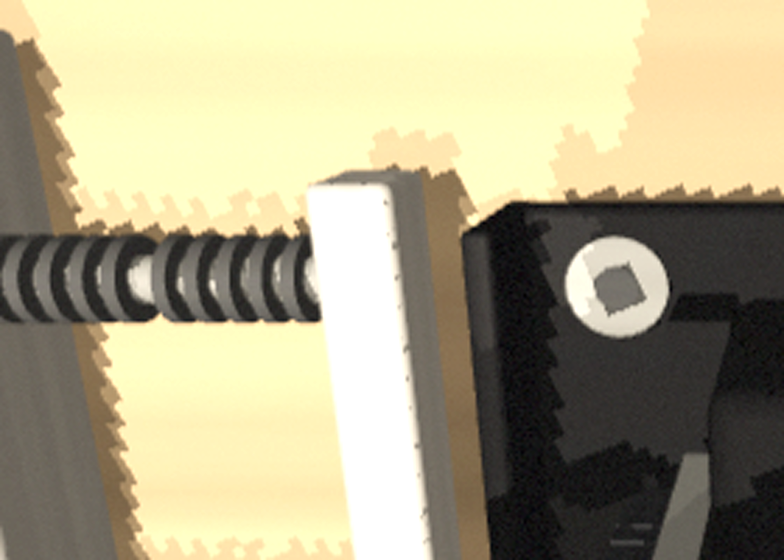

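The crop shows the bar's −y end with its top front corner at (388,183), and the flange's outer top corner at (463,235). The two edges look nearly parallel.

```bash
python3 - <<'E'
from h import *
d=np.load("w4.npz"); C=(d["K"],d["R"],d["t"],0)
T=np.array([.50237,-.28618])
f=lambda x,y:(x/2.8+20-.32,y/2.8+130-.32)
for n,p,z in [("bar back",(309,185),.035),("bar front",(388,183),.035),("bar front2",(428,555),.035),("bar back2",(356,555),.035),("flange",(463,236),.0524),("flange2",(490,555),.0524)]:
    w=onz(C,f(*p),z)[:2]-T; print(n,w@jx[:2]*1e3,w@jy[:2]*1e3)
E
```

```text
bar back 70.55761202499265 -44.72259726307667
bar front 59.86805842001609 -45.0010614456669
bar front2 60.007635468888495 10.75634171287509
bar back2 70.71910416569055 10.766074781250973
flange 44.61178037351355 -41.52895608771295
flange2 44.93886734723618 1.3002788390459792
```

```bash
python3 - <<'E'
from h import *
def F(n=6):
    a=[]
    for _ in range(n): a.append(robot.observe()["ft_force"]); robot.pause(.03)
    return np.mean(a,0)
s=robot.observe()["tool_pos"]; f0=F(); print("f0",f0)
p=O-.029*jx-.0003*jy
robot.line_to(p+[0,0,.100],vel=.06)
print("touch",robot.line_to(p+[0,0,.0935],vel=.012,guard=2.5))
z=robot.observe()["tool_pos"]; f=F(); print(z,f-f0)
print("tcp",robot.observe()["tcp_rot"],robot.observe()["time"])
E
```

```text
f0 [ 0.19639023  0.06906652 -1.48271628]
touch True
[ 0.50241198 -0.28664381  0.09683343] [ 0.03632906 -0.8797942   6.47863267]
tcp [-1.79953772e+02 -1.92068551e-02 -1.12201097e+02] 19.5583
```

```bash
python3 - <<'E'
from h import *
def F(n=6):
    a=[]
    for _ in range(n): a.append(robot.observe()["ft_force"]); robot.pause(.03)
    return np.mean(a,0)
f0=np.array([.196,.069,-1.483])
s=robot.observe()["tool_pos"].copy(); z=s[2]; base=s.copy()
for k in range(5):
    f=(F()-f0); print("z",round(z,5),"Fz",f[2])
    if f[2]<2.5: break
    z+=.0002; robot.line_to([base[0],base[1],z],vel=.01)
fb=F(); x=0
print("contact",robot.line_to(np.r_[(base+.020*jx)[:2],z],vel=.02,guard=3))
c=robot.observe()["tool_pos"]; print("at",(c-base)@jx, (F()-fb)@jx,(F()-fb))
print(robot.observe()["time"])
E
```

```text
z 0.09683 Fz 6.669980968678907
z 0.09703 Fz 1.6304209507372347
contact True
at 0.018620890396449156 1.0181194630586403 [ 1.48193912 -0.74408144  5.72078762]
21.7333
```

```bash
python3 - <<'E'
from h import *
def F(n=6):
    a=[]
    for _ in range(n): a.append(robot.observe()["ft_force"]); robot.pause(.03)
    return np.mean(a,0)
f0=np.array([.196,.069,-1.483])
s=robot.observe();print(s["tool_pos"],s["tcp_rot"],s["torque"])
f=F()-f0; print("now",f@jx,f@jy,f[2])
p=s["tool_pos"].copy()
for dz in (.0002,.0004,.0006):
    robot.line_to(p+[0,0,dz],vel=.01); s=robot.observe(); f=F()-f0; print(dz,s["tool_pos"][2],f@jx,f@jy,f[2])
    if f[2]<3: break
im=robot.grab_frame("wrist"); C=cam("wrist"); np.savez("w5.npz",K=C[0],R=C[1],t=C[2]); print(s["time"])
c=cv2.resize(im[100:340,20:340],None,fx=2.4,fy=2.4,interpolation=cv2.INTER_CUBIC); cv2.imwrite("pics/w5c.png",cv2.convertScaleAbs(c,alpha=1.3))
E
```

```text
[ 0.51959193 -0.29368857  0.09688112] [ 1.79913323e+02  2.35254766e-02 -1.12193013e+02] [-0.23173113 -0.50946113  0.07775183]
now 1.0763869734947333 -0.22551632604451796 6.746338510644321
0.0002 0.09702082137827683 -3.0583640227795366 -0.626372648416765 5.737846512459537
0.0004 0.09703728085976143 -3.572159970090347 -1.343958502846288 3.6146016352964323
0.0006 0.09707805278374892 -2.689430473290013 -1.064977592507903 -0.47290845505886137
23.1333
```

View pics/w5c.png

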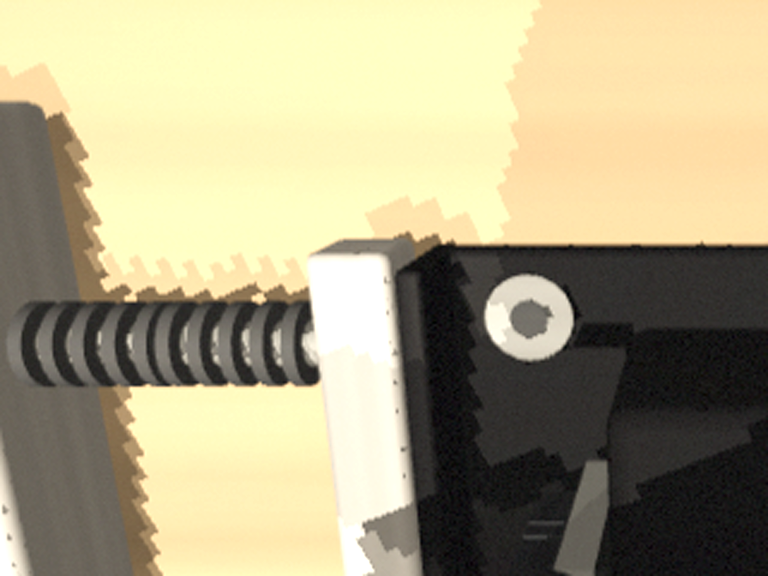

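The flange now sits evenly against the bar and the contact force is about 2.7 N. Next comes a slow push of the remaining ~12 mm.

```bash
python3 - <<'E'
from h import *
def F(n=6):
    a=[]
    for _ in range(n): a.append(robot.observe()["ft_force"]); robot.pause(.03)
    return np.mean(a,0)
f0=np.array([.196,.069,-1.483])
c0=np.array([0.51959193,-0.29368857,0.09688112])+[0,0,.0006]
rot=[180,0,-112.2]
for d in (.006,.0115):
    g=robot.line_to(c0+d*jx,vel=.015,rotation=rot,guard=14); s=robot.observe(); f=F()-f0
    print(d,g,(s["tool_pos"]-c0)@jx,s["tool_pos"][2],s["tcp_rot"],f@jx,f@jy,f[2],s["time"])
E
```

```text
0.006 False 0.005609292013167064 0.09712066779657272 [ 1.79920092e+02  1.32120553e-02 -1.12191294e+02] -5.801194079314099 -1.0738613707822264 -0.7277918782947581 23.9333
0.0115 False 0.010720681012074356 0.09714598370014285 [ 1.79863856e+02  1.12654203e-02 -1.12195825e+02] -8.83934664432544 -0.9346329939902606 1.6451372799303048 24.65
```

```bash
python3 - <<'E'
from h import *
def F(n=6):
    a=[]
    for _ in range(n): a.append(robot.observe()["ft_force"]); robot.pause(.03)
    return np.mean(a,0)
f0=np.array([.196,.069,-1.483])
c0=np.array([0.51959193,-0.29368857,0.09688112])+[0,0,.0006]
robot.line_to(c0+.0138*jx-[0,0,.0001],vel=.01)
for _ in range(3):
    robot.pause(1); s=robot.observe(); f=F()-f0
    print((s["tool_pos"]-c0)@jx,s["tool_pos"][2],s["tcp_rot"],f@jx,f@jy,f[2],s["gripper_width"],s["gripper_force"],s["time"])
im=robot.grab_frame("wrist"); cv2.imwrite("pics/w6.png",im)
C=cam("wrist"); np.savez("w6.npz",K=C[0],R=C[1],t=C[2])
E
```

```text
0.012852429286021387 0.09712217952031278 [ 1.79847157e+02  1.08665811e-02 -1.12197526e+02] -10.063665099084998 -1.0615664853436604 3.1392044240096544 0.02574503561710943 59.65520739555359 26.2333
0.0128669801107615 0.09714007839776335 [ 1.79849870e+02  1.09738520e-02 -1.12197899e+02] -10.154372885412174 -0.7967908367850133 3.208973477408601 0.025133618421393437 59.655457735061646 27.4333
0.012875706149246343 0.09714007226548754 [ 1.79850526e+02  1.02347511e-02 -1.12195580e+02] -9.908244902096278 -1.0404015466037553 3.175466360411051 0.02524291743098443 59.655166268348694 28.6333
```

View pics/w6.png

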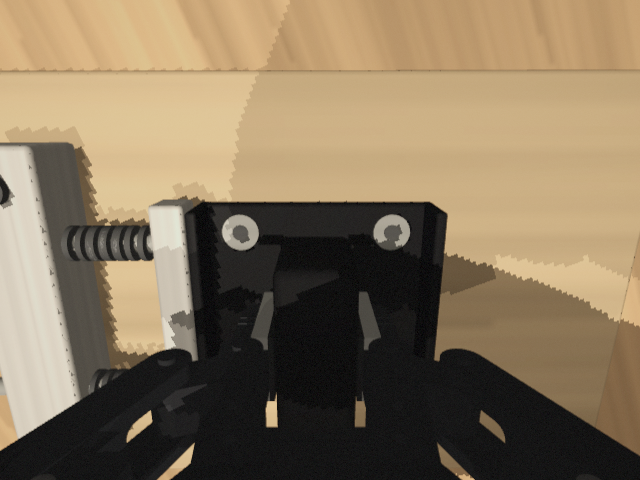

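The flange is flush on the bar, the springs are compressed, the bracket is held, and the push is steady at 10 N for over 3 s.

```bash
python3 -c "
from plant import robot
print(robot.job_done())"
```

```text
the job is handed in; nothing more can be done
None
```

Job handed in at about 29 s: the bracket is flat on the board, flush and centred on the stop bar to about 1 mm, and still gripped with a steady push of about 10 N at the wrist.

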